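# Ratchet the pole clamp shut on the drying-pole fork

## Robot

A 7-joint arm with a two-finger parallel gripper is mounted at the origin on the work surface. World frame = base frame: x ahead of the robot, y to its left, z up, the work surface at z = 0. Lengths are in m, angles in rad, forces in N, time in s.
With the tool pointing down it reaches from about 0.4 to 0.9 m from the base axis. Payload 5.6 kg.
Tool frame: the origin (TCP) lies midway between the tips of the shut fingers; the grasp point (between the pads) lies 19 mm behind it; z points along the fingers, y is the line along which they close (so a half turn about z gives the same grasp; the last joint's range is limited). The gripper opens to 92 mm and grips with 3 to 60 N. Pads are 20 mm wide; open, the fingers measure 128 mm over their backs; the gripper's body (75 mm by 189 mm) begins 69 mm behind the grasp point.
Start: joints at [-1.37, 0.468, -0.012, 1.603, 0.006, 1.071, -0.056], TCP at [0.157, 0.631, 0.215] pointing down, gripper open.
Joint ranges: [-2.53, 2.53], [-0.31, 2.02], [-1.57, 1.55], [0.28, 2.44], [-1.29, 4.43], [0.15, 1.84], [-2.92, 2.92]. Speed limits (rad/s): [2.57, 2.57, 3.14, 3.14, 3.14, 3.14, 3.14].

## Interface

Orientations are given as a 3x3 rotation matrix whose columns are the frame's x, y, z axes.
In Python, from station import env, effector, solver, viewer, workorder, search_frame, tip_of gives the robot as it stands. Calls block until the motion is done:
- env.reach(position, orientation): joint-space move of the TCP to a pose.
- env.movel(position, frame=None, rate=0.15): straight line of the TCP; frame=None keeps the orientation; rate is the mean speed in m/s.
- env.goto_joints(angles): joint-space move.
- effector.release() and effector.grasp(squeeze=None): open the fingers fully, or close them until they stop; squeeze is the grip in N (None keeps the last).
- env.pause(seconds).
- solver.inverse_kinematics(position, orientation): joint angles nearest the present ones, or None.
- env.sense(): the state.
- viewer.read_camera(name): name is "scene" or "top" or "wrist"; returns (picture, depth): 384x512x3 uint8, red, green, blue; 384x512 float32, m along the optical axis (not along the pixel's ray), 0 where there is no reading.
- viewer.camera_info(name): a dict with "intrinsics" (3x3 intrinsics, pixels), "eye" and "rotation" of the camera in the world; the wrist camera has in their place "T_tool_cam" (4x4, takes a point from camera to tool coordinates, whose origin is the TCP and whose axes are the flange's). Camera axes: x right, y up, looking along -z (the intrinsics and any distortion apply to the point x, -y, -z); pixel columns grow to the right and rows downward; lengths in m; the calibration is good to about 2 mm. A picture is of the moment at which its call begins: read the wrist's pose just before it. camera_info takes no time and is no camera call.
A pose or a line that the arm cannot do raises env.PlanningError and nothing moves.
- workorder.finish_job(): hands the job in; it is judged then, once.
Trained networks look in the newest picture that a camera, given by its name, has taken for a name from the list of things; names that differ only in an ending like _2 or _b are one class to them, and where a whole thing is asked for, a point or a joint stands for the part that bears it (a point fixed in the world has none). Each returns a list of dicts, best first, with "score" (0 to 1); they miss things now and then, are a little off and sometimes report something else, mostly with a low value. They report only what shows in the picture. A call takes as long as a camera call. They do not tell look-alikes from the thing itself.
- search_frame(camera, name): "at" ([x, y, z] in m, in world coordinates, good to about 4 mm: the middle of the surface that is visible of it).
- tip_of(camera, name): "at" ([x, y, z] in m, in world coordinates, good to about 4 mm: a listed point, or the origin of a listed thing).
The state is a dict: "t": time; "joint_positions": joint angles; "joint_velocities": joint speeds; "tau": joint torques, N m; "ee_pos": TCP position; "tcp_rot": TCP orientation; "wrist_force": force on the tool from outside, world axes, zero at the start; "moment": the same for the moment, N m; "gripper_width": finger opening in m; "grasp_force": force on a finger pad.
Only numpy, scipy, OpenCV 4.12 (cv2) and the standard library are available. Lean on these libraries where they do the work, as an engineer would, in place of code of your own. Each camera call takes 0.05 s, during which the arm holds its last target. There are 200 camera calls.

## Task

Pick up the ratchet wrench from the blue mat, fit it down over the square brass spindle of the green pole clamp, and swing it back and forth to tighten the clamp clockwise until the chrome pole fork is held and the black rubber pad is pushed back about half of its spring travel. Turn the clamp only with the wrench, do not touch the clamp or the fork with the gripper, and leave the other things on the shelf undisturbed. Then lift the wrench off and lay it flat on the blue mat again.

Things in the scene. Friction and masses are not known exactly. Their poses are not given: they have to be found in the camera images.
- clamp: Green pole clamp fixed to the shelf: a 90 x 84 mm housing on a 150 x 100 mm base plate. Its flat bearing top is 45 mm above the shelf. Origin on the shelf, straight under the spindle axis. Its +x axis is the direction in which the yellow jaw closes; z is up. It stands at a different place and yaw each time.
- spindle: Brass square drive stud upright on the clamp, oiled: 20 mm square for the lower 10 mm, then tapering to 13 mm square at its top, 16 mm up. Origin on its axis at the bearing top, 45 mm above the shelf; x and y are normal to its flats and turn with it. Turned clockwise from above it closes the jaw 12 mm per rad (1.5 to 3 rad in all, 5 rad at most).
- spindle_top (a point): Centre of the stud's top, 61 mm above the shelf. The stud turns stiffly at 0.45 N m and stays where it is left; with the pad squeezed this rises to 0.67 N m at half travel and 0.9 N m at full travel (at the grip point 3.9, 5.8 and 7.7 N).
- jaw: Yellow jaw plate, 12 x 80 x 28 mm, that slides along the clamp's +x away from the spindle. Origin at the middle of its rear face, 36 mm above the shelf, 55 mm from the spindle axis when fully open (the start); x points in the closing direction.
- pad: Black rubber pad, 10 x 70 x 26 mm, on sprung pins in front of the jaw. Origin at the middle of its front face, 36 mm ahead of the jaw's origin along the jaw's x when free; squeezing pushes it back towards the jaw, 12 mm at most, 3 N per mm. From above, the gap between yellow plate and black pad is 14 mm free, 8 mm at half travel, 2 mm at full travel.
- backstop: Fixed steel ledge (50 mm deep, 120 mm wide, 20 mm high) with a green upright wall 52 mm high, facing the pad. Origin on the shelf at the foot of the wall's face; -x points to the clamp. Its distance from the clamp differs each time: the face stands 122 to 138 mm from the spindle axis.
- fork: Chrome pole fork, loose, lying on the ledge across the clamp: a 16 mm square tube about 250 mm long with two prongs at one end and a red end cap at the other. Origin at the middle of the tube's underside, tube along its y axis. The pad pushes it against the wall. 0.15 to 0.3 kg.
- wrench: Ratchet wrench, loose, about 0.4 kg, lying flat on the mat, socket down. Steel head 58 mm across, 27 mm high; orange handle 22 mm wide, 8 to 30 mm above the underside, 75 to 225 mm from the socket axis. Origin on the socket axis at the underside, handle along -x. Seated, its origin meets the spindle's origin; resting unmatched on the stud it is 10 to 14 mm higher.
- socket (a point): Mouth of the wrench's square socket (same point as the wrench's origin), 22 mm across, 18 mm deep, set in the ratchet wheel at an unknown angle to the handle that differs each time. It drops over the stud only within about 5 degrees of match (every 90 degrees); with the head resting on the stud, swinging clockwise turns the socket along until it drops.
- wrench_grip (a point): Point in the orange handle 115 mm from the socket axis, 22 mm above the underside, to grip from above, fingers on its two sides; axes of the wrench. The ratchet (16 clicks a turn) drives when the handle swings clockwise seen from above and slips freely (under 0.1 N m) the other way; after a reversal up to 35 degrees of swing are lost before it drives.
- mat: Blue tool mat fixed on the shelf, 270 x 130 x 4 mm, origin at the middle of its underside, long side along its x. It lies on either side of the clamp.
- bucket_lid: Red plastic bucket lid, 200 mm across, 27 mm high with its bar grip, origin under its centre, loose. Leave it alone.
- spray_bottle: Blue spray bottle with white head, 74 mm across, 205 mm tall, origin under its centre, loose. Leave it alone.
- scrub_brush: Wooden scrub brush, 60 x 150 x 42 mm, bristles down, origin under its centre, loose. Leave it alone.
- peg_box: Green open box of clothes pegs, 90 x 120 x 60 mm, origin under its centre, loose. Leave it alone.
- pulley_lever (a joint): Black pulley lever of the drying rack on a grey block, 90 mm long; its angle in rad, 0 leaning to the robot, growing as it swings away. Leave it alone.
There are look-alikes about, which are no part of the job. Leave any red look-alike of the clamp alone.

How it is judged:
By the outcome, as a careful person would: the job done as asked, in the order asked, and still so for the second after the job is handed in, with the robot touching nothing.
It also fails if it takes over 72 s, if anything falls off the work surface, if the arm or the gripper's body presses on something with over 40 N, if the wrist force passes 120 N, or if a joint passes its speed limit or range.

## Working session

There is one attempt and no reset: what is moved stays moved. The work goes in short steps, each a Python script; the robot and the scene stay as the last script left them, time stands still between calls to the robot, and variables do not carry over. Pictures are saved under pics/ and viewed, at most 10 in all, crops included, and the job is handed in when it is done.

```bash
ls; mkdir -p pics
cat > h.py <<'E'
import numpy as np, cv2
from station import env, effector, solver, viewer, workorder, search_frame, tip_of
def shot(cam,fn=None):
    s=env.sense(); im,d=viewer.read_camera(cam)
    if fn: cv2.imwrite('pics/'+fn,im[:,:,::-1])
    return s,im,d
def campose(cam,s):
    i=viewer.camera_info(cam)
    if cam=='wrist':
        T=np.eye(4);T[:3,:3]=s['tcp_rot'];T[:3,3]=s['ee_pos'];T=T@np.array(i['T_tool_cam'])
        return np.array(i['intrinsics']),T[:3,:3],T[:3,3]
    return np.array(i['intrinsics']),np.array(i['rotation']),np.array(i['eye'])
def cloud(cam,s,d):
    K,R,e=campose(cam,s); v,u=np.mgrid[:d.shape[0],:d.shape[1]]
    p=np.stack([(u-K[0,2])/K[0,0]*d,-(v-K[1,2])/K[1,1]*d,-d],-1)
    return p@R.T+e
E
python3 - <<'E'
from h import *
for c in ['scene','top']:
    s,im,d=shot(c,c+'0.png'); print(c,{k:(np.round(v,3).tolist() if not isinstance(v,str) else v) for k,v in viewer.camera_info(c).items()})
    for n in ['clamp','spindle_top','jaw','pad','backstop','fork','wrench','socket','wrench_grip','mat']:
        print(n,[(np.round(r['at'],3).tolist(),round(r['score'],2)) for r in tip_of(c,n)[:3]])
print(viewer.camera_info('wrist')); print(s)
a=cv2.imread('pics/scene0.png');b=cv2.imread('pics/top0.png')
E
```

```text
pics
scene {'intrinsics': [[494.486, 0.0, 258.822], [0.0, 494.486, 188.347], [0.0, 0.0, 1.0]], 'eye': [1.258, 0.564, 1.436], 'rotation': [[-0.563, -0.679, 0.471], [0.826, -0.455, 0.331], [-0.01, 0.576, 0.818]]}
clamp [([0.208, 0.276, -0.003], 0.86), ([0.612, -0.028, 0.001], 0.63), ([0.673, -0.018, 0.037], 0.38)]
spindle_top [([0.611, -0.027, 0.062], 0.62), ([0.206, 0.278, 0.064], 0.37), ([0.503, -0.315, 0.0], 0.19)]
jaw [([0.254, 0.301, 0.034], 0.53)]
pad [([0.287, 0.314, 0.036], 0.54), ([0.701, -0.015, 0.034], 0.43)]
backstop [([0.736, -0.002, 0.0], 0.55), ([0.613, -0.031, 0.0], 0.27)]
fork [([0.722, 0.002, 0.022], 0.85)]
wrench [([0.506, -0.321, 0.002], 0.96), ([0.41, -0.32, -0.001], 0.46)]
socket [([0.502, -0.318, 0.005], 0.92), ([0.447, 0.306, 0.001], 0.62)]
wrench_grip [([0.386, -0.333, 0.023], 0.95)]
mat [([0.407, -0.32, -0.0], 0.9)]
top {'intrinsics': [[474.925, 0.0, 254.811], [0.0, 474.925, 192.372], [0.0, 0.0, 1.0]], 'eye': [0.144, 0.037, 1.752], 'rotation': [[-0.014, 0.98, -0.197], [-1.0, -0.013, 0.005], [0.003, 0.197, 0.98]]}
clamp [([0.201, 0.278, 0.0], 0.88), ([0.606, -0
[... 1217 characters left out ...]
ray([ 1.52300467e-03, -1.59295401e-03, -2.89317794e-04, -2.54181359e-05,
       -5.37000074e-06,  1.50533255e-03, -5.33689214e-04]), 'tau': array([ 7.99041427e-04, -5.20048928e+01, -1.20465743e-02, -2.43899918e+01,
       -5.66983153e-02,  1.17408609e-02,  4.12374152e-05]), 'ee_pos': array([0.15693818, 0.63078328, 0.21460554]), 'tcp_rot': array([[-9.70413466e-01,  2.41449172e-01,  5.23883084e-05],
       [ 2.41449175e-01,  9.70413464e-01,  6.67143262e-05],
       [-3.47302010e-05,  7.73895944e-05, -9.99999996e-01]]), 'wrist_force': array([ 0.88877109, -0.12642312,  0.81154924]), 'moment': array([-0.04065626,  0.00399988, -0.02304244]), 'grasp_force': 0.0, 'gripper_width': 0.0918257686684895}
```

View pictures.

View pics/scene0.png

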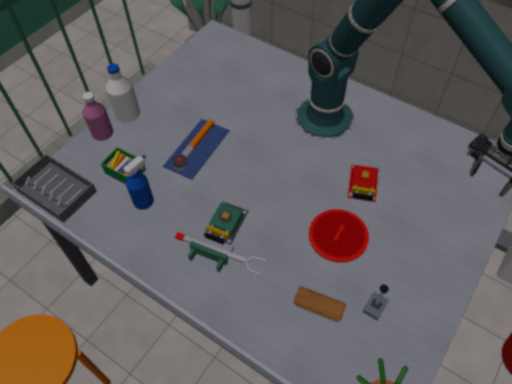

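View pics/top0.png

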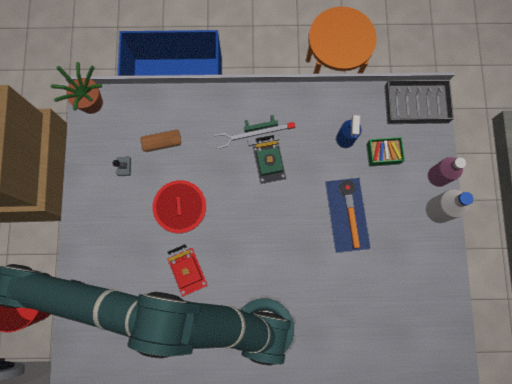

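```bash
cat >> h.py <<'E'
def rot(phi,flip=1):
    "tool down, tool x along flip*(cos phi,sin phi)"
    x=flip*np.array([np.cos(phi),np.sin(phi),0]); z=np.array([0,0,-1.]); return np.stack([x,np.cross(z,x),z],1)
E
python3 - <<'E'
from h import *
S=np.array([.61,-.029])
for f in (1,-1):
    for a in range(80,300,20):
        p=np.radians(a); q=solver.inverse_kinematics(np.r_[S+.115*np.array([np.cos(p),np.sin(p)]),.05],rot(p,f))
        print(f,a,None if q is None else np.round(q,2))
    p=np.radians(187); q=solver.inverse_kinematics([.39,-.332,.01],rot(p,f)); print('pick',f,None if q is None else np.round(q,2))
E
```

```text
1 80 [-0.62  0.71  0.61  1.78 -0.53  0.82  0.07]
1 100 [-0.58  0.63  0.51  1.87 -0.44  0.75  0.35]
1 120 [-0.51  0.56  0.41  1.97 -0.34  0.68  0.64]
1 140 [-0.44  0.51  0.37  2.04 -0.3   0.64  1.  ]
1 160 [-0.38  0.48  0.36  2.09 -0.29  0.61  1.4 ]
1 180 [-0.32  0.48  0.37  2.11 -0.3   0.6   1.84]
1 200 [-0.16  0.48  0.29  2.08 -0.23  0.61  2.2 ]
1 220 [-0.08  0.51  0.26  2.02 -0.22  0.64  2.59]
1 240 [ 0.83  0.77 -0.9   1.88  0.77  0.89  2.16]
1 260 [-0.64  1.12  1.33  1.87 -1.19  1.23 -2.21]
1 280 [-0.61  1.16  1.33  1.77 -1.2   1.27 -1.92]
pick 1 [ 0.37  0.57  0.33  2.08 -0.35  0.54  2.65]
-1 80 [-0.11  0.64 -0.1   1.74  0.09  0.76  2.71]
-1 100 [-1.03  1.11  1.33  1.9  -1.18  1.22 -2.23]
-1 120 [-1.06  1.06  1.33  2.   -1.17  1.17 -1.83]
-1 140 [-1.05  1.02  1.34  2.08 -1.16  1.13 -1.41]
-1 160 [-0.91  0.77  1.11  2.12 -0.95  0.88 -1.14]
-1 180 [-0.7   0.62  0.89  2.13 -0.74  0.73 -0.89]
-1 200 [-0.55  0.59  0.79  2.1  -0.66  0.71 -0.55]
-1 220 [-0.51  0.65  0.84  2.05 -0.71  0.76 -0.1 ]
-1 240 [-0.44  0.7   0.83  1.96 -0.71  0.8   0.27]
-1 260 [-0.37  0.73  0.76  1.86 -0.67  0.83  0.57]
-1 280 [-0.33  0.76  0.72  1.76 -0.64  0.87  0.86]
pick -1 [ 0.24  0.6   0.49  2.09 -0.52  0.57 -0.34]
```

```bash
cat >> h.py <<'E'
def show(cam,names):
    for n in names: print(' ',n,[(np.round(r['at'],3).tolist(),round(r['score'],2)) for r in tip_of(cam,n)[:2]])
def save(tag,s,im,d): np.savez('pics/'+tag,im=im,d=d,p=s['ee_pos'],R=s['tcp_rot'])
E
python3 - <<'E'
from h import *
p=np.radians(187)
env.movel([.157,.631,.34],rate=.3)
env.reach([.54,-.03,.27],rot(p,-1))
for k,(x,y) in enumerate([(.54,-.03),(.60,-.06)]):
    if k: env.movel([x,y,.27],rate=.3)
    s,im,d=shot('wrist',f'c{k}.png'); save(f'c{k}',s,im,d); show('wrist',['spindle_top','clamp','jaw','pad','backstop','fork'])
env.reach([.42,-.33,.27],rot(p,-1))
for k,(x,y) in enumerate([(.40,-.33),(.45,-.33)]):
    if k: env.movel([x,y,.27],rate=.3)
    s,im,d=shot('wrist',f'w{k}.png'); save(f'w{k}',s,im,d); show('wrist',['socket','wrench_grip','mat'])
print(s['t'],s['joint_positions'],s['wrist_force'])
a=[cv2.imread(f'pics/{n}.png') for n in ('c0','w0')]
cv2.imwrite('pics/cw.png',cv2.resize(np.vstack(a),None,fx=.78,fy=.78))
E
```

```text
spindle_top [([0.609, -0.028, 0.064], 0.67)]
  clamp [([0.61, -0.03, 0.0], 0.86)]
  jaw [([0.665, -0.024, 0.04], 0.56)]
  pad [([0.701, -0.014, 0.032], 0.93)]
  backstop [([0.731, -0.002, 0.001], 0.6)]
  fork [([0.724, 0.014, 0.02], 0.91)]
  spindle_top [([0.609, -0.028, 0.065], 0.63)]
  clamp [([0.614, -0.03, -0.001], 0.74)]
  jaw [([0.669, -0.022, 0.039], 0.7)]
  pad [([0.703, -0.013, 0.034], 0.71)]
  backstop [([0.733, -0.004, -0.002], 0.85), ([0.72, 0.012, 0.021], 0.54)]
  fork [([0.723, 0.014, 0.019], 0.92)]
  socket [([0.506, -0.319, 0.004], 0.82)]
  wrench_grip [([0.392, -0.33, 0.024], 0.87)]
  mat [([0.41, -0.32, 0.003], 0.91)]
  socket [([0.503, -0.315, 0.002], 0.79)]
  wrench_grip [([0.392, -0.331, 0.024], 0.69)]
  mat [([0.409, -0.317, 0.0], 0.63)]
7.1333 [-0.2326238   0.37300132  1.02999396  1.81572758 -0.34771071  1.15077528
 -0.53306932] [-0.88603077  0.25981101  0.30595511]
```

View pics/cw.png

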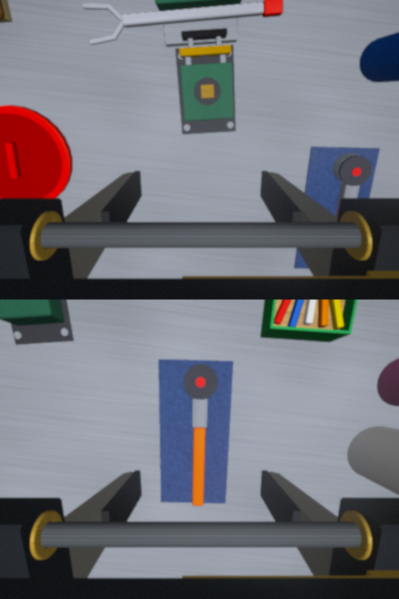

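```bash
cat > seg.py <<'E'
from h import *
def load(t):
    z=np.load(f'pics/{t}.npz'); s={'ee_pos':z['p'],'tcp_rot':z['R']}; return s,z['im'],z['d'],cloud('wrist',s,z['d'])
def rect(P):
    (c,wh,a)=cv2.minAreaRect((P[:,:2]*1000).astype(np.float32)); return np.round(np.r_[c,wh,a],1)
def col(im,h0,h1,smin=120,vmin=60):
    H=cv2.cvtColor(im,cv2.COLOR_RGB2HSV); return (H[...,0]>=h0)&(H[...,0]<=h1)&(H[...,1]>smin)&(H[...,2]>vmin)
def near(P,c,r): return np.hypot(P[...,0]-c[0],P[...,1]-c[1])<r
E
python3 - <<'E'
from seg import *
for t in ('c0','c1'):
    s,im,d,P=load(t)
    z=P[...,2]
    m=near(P,(.61,-.029),.02)&(z>.054)&(d>0); Q=P[m]; print(t,'stud',m.sum(),Q.mean(0).round(4),np.percentile(Q[:,2],[5,50,95]).round(4),rect(Q))
    m2=m&(z>np.percentile(Q[:,2],60)); print('  top',P[m2].mean(0).round(4),rect(P[m2]))
    m=near(P,(.61,-.029),.055)&(z>.039)&(z<.05)&col(im,35,85,60,30); print('  house',m.sum(),np.median(z[m]).round(4),rect(P[m]))
    m=near(P,(.665,-.02),.06)&col(im,18,32,120,90)&(P[...,0]>.64); print('  jaw',m.sum(),np.percentile(z[m],[5,50,95]).round(4),rect(P[m]))
    m=near(P,(.695,-.015),.06)&(im.max(-1)<60)&(z>.03)&(P[...,0]>.67); print('  pad',m.sum(),np.percentile(z[m],[5,50,95]).round(4),rect(P[m]))
for t in ('w0','w1'):
    s,im,d,P=load(t); z=P[...,2]
    m=col(im,3,18,150,90)&near(P,(.38,-.33),.13)&(z<.06)&(z>.015); print(t,'handle',m.sum(),np.percentile(z[m],[5,50,95]).round(4),rect(P[m]))
    m=(col(im,0,3,130,80)|col(im,172,180,130,80))&near(P,(.505,-.32),.05); print('  dot',m.sum(),P[m].mean(0).round(4))
    m=near(P,(.505,-.32),.045)&(z>.02); Q=P[m]; print('  head',m.sum(),np.median(Q[:,2]).round(4),cv2.minEnclosingCircle((Q[Q[:,0]>.49][:,:2]*1000).astype(np.float32)))
    m=near(P,(.41,-.32),.2)&(col(im,100,125,80,30))&(z<.02); print('  mat',m.sum(),np.median(z[m]).round(4),rect(P[m]))
    m=near(P,(.41,-.25),.02); print(' shelf',np.median(z[m]))
E
```

```text
c0 stud 271 [ 0.611  -0.0323  0.0596] [0.0556 0.0602 0.0622] [611.2 -32.7  19.1  19.8   7.2]
  top [ 0.6109 -0.0325  0.0616] [611.  -31.9  14.1  13.3   7.8]
  house 3609 0.0422 [609.7 -32.7  89.6  83.5  10.8]
  jaw 710 [0.0486 0.0502 0.0516] [675.2 -20.6  20.7  79.7  10.6]
  pad 1008 [0.0336 0.0481 0.0505] [714.  -11.3  48.8  83.9  10.9]
c1 stud 13629 [ 0.6155 -0.0235  0.366 ] [0.2958 0.3753 0.3957] [612.6 -27.8  28.2  39.7  21.1]
  top [ 0.6188 -0.0262  0.3914] [618.8 -25.6  12.9  38.1  24.4]
  house 3267 0.0421 [609.6 -32.8  89.1  83.2  11.2]
  jaw 647 [0.0039 0.05   0.0515] [669.8 -16.8  17.9  87.3  10.6]
  pad 567 [0.0335 0.0487 0.0505] [714.  -11.1  47.3  83.4  10.7]
w0 handle 1386 [0.0326 0.0341 0.0354] [ 356.7 -334.6  144.7   19.8    5.8]
  dot 150 [ 0.505  -0.3193  0.0385]
  head 2624 0.0318 ((504.7137756347656, -319.758056640625), 28.75929069519043)
  mat 11976 0.0043 [ 407.9 -319.7  268.5  128.7    5.6]
 shelf 0.0008534370642951927
w1 handle 1318 [0.0325 0.034  0.0354] [ 356.7 -334.5  146.    19.8    5.7]
  dot 140 [ 0.5054 -0.3192  0.0388]
  head 21599 0.3765 ((504.8497009277344, -319.58917236328125), 28.799367904663086)
  mat 11444 0.0042 [ 407.5 -320.   268.8  128.2    5.7]
 shelf 0.0007526143556150222
```

```bash
cat >> seg.py <<'E'
def redot(fn=None):
    s,im,d=shot('wrist',fn); P=cloud('wrist',s,d); 
    Pt=(P-s['ee_pos'])@s['tcp_rot']
    m=(col(im,0,5,130,60)|col(im,172,180,130,60))&(abs(Pt[...,0]-.115)<.04)&(abs(Pt[...,1])<.03)&(d>0)&(abs(Pt[...,2])<.08)
    o=col(im,3,18,150,90)&(abs(Pt[...,1])<.03)&(abs(Pt[...,2])<.06)&(d>0)
    print('dot tool mm',m.sum(),(Pt[m].mean(0)*1000).round(1),'handle',rect(Pt[o]) if o.sum()>5 else 0); return s,im,d,P
E
python3 - <<'E'
from seg import *
p=np.radians(185.7); g=np.array([.3906,-.3309])
env.movel([*g,.12],rot(p,-1),rate=.25)
env.movel([*g,.007],rate=.12)
s=env.sense();print(s['ee_pos'],s['wrist_force'])
effector.grasp(60)
s=env.sense();print(s['gripper_width'],s['grasp_force'],s['wrist_force'])
redot()
env.movel([*g,.15],rate=.15); env.pause(.2)
s=env.sense();print(s['gripper_width'],s['wrist_force'],s['moment'],s['joint_positions'].round(2))
redot('lift.png'); print(s['t'])
S=np.array([.611,-.032])
for a in range(265,85,-10):
    q=np.radians(a); r=solver.inverse_kinematics([*(S+.115*np.array([np.cos(q),np.sin(q)])),.06],rot(q,-1)); print(a,None if r is None else r.round(2))
E
```

```text
[ 0.3910296  -0.33129054  0.00756946] [-0.11869797  0.1193698  -0.71625392]
0.021448536586375813 60.000425577163696 [-0.73444706  0.96658693  1.31748322]
dot tool mm 845 [112.3   1.4 -26.2] handle [-11.    2.3  25.5 100.8  88. ]
0.021698313914724942 [-0.81207307  0.4854472  -3.07248311] [-0.04715941  0.1912663   0.052441  ] [-0.12  0.45  0.96  2.04 -0.47  0.89 -0.38]
dot tool mm 854 [112.3   1.5 -26. ] handle [ 26.1   1.1  25.3 176.6  88.2]
11.625
265 [-0.16  0.64  0.46  1.81 -0.39  0.78  0.42]
255 [-0.19  0.62  0.51  1.86 -0.42  0.76  0.28]
245 [-0.24  0.6   0.55  1.92 -0.45  0.75  0.14]
235 [-0.29  0.59  0.6   1.97 -0.49  0.73 -0.01]
225 [-0.35  0.57  0.65  2.01 -0.52  0.72 -0.17]
215 [-0.42  0.57  0.69  2.05 -0.55  0.71 -0.34]
205 [-0.49  0.56  0.73  2.08 -0.58  0.71 -0.51]
195 [-0.56  0.56  0.78  2.11 -0.61  0.71 -0.69]
185 [-0.63  0.57  0.81  2.12 -0.64  0.71 -0.87]
175 [-0.69  0.58  0.85  2.12 -0.67  0.73 -1.06]
165 [-0.75  0.6   0.88  2.12 -0.7   0.74 -1.24]
155 [-0.82  0.64  0.93  2.1  -0.75  0.78 -1.41]
145 [-0.87  0.68  0.97  2.08 -0.79  0.81 -1.59]
135 [-0.91  0.72  1.01  2.05 -0.84  0.86 -1.76]
125 [-0.94  0.77  1.05  2.01 -0.88  0.91 -1.93]
115 [-0.95  0.82  1.08  1.96 -0.92  0.95 -2.1 ]
105 [-0.96  0.87  1.11  1.92 -0.95  1.01 -2.27]
95 [-0.95  0.93  1.15  1.87 -0.99  1.06 -2.44]
```

View pics/lift.png

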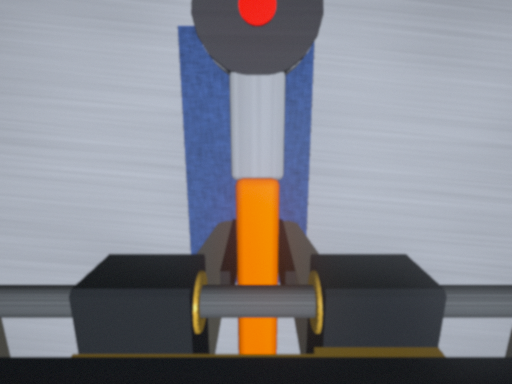

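```bash
cat > arm.py <<'E'
from seg import *
S=np.array([.6105,-.031]); r=.1147
def pose(a,z): q=np.radians(a); return np.r_[S+r*np.array([np.cos(q),np.sin(q)]),z],rot(q,-1)
def go(a,z,rate=.1): p,R=pose(a,z); env.movel(p,R,rate=rate)
def st(tag=''):
    s=env.sense(); print(tag,'t',round(s['t'],2),'z',s['ee_pos'][2].round(4),'F',s['wrist_force'].round(1),'M',s['moment'].round(2)); return s
E
python3 - <<'E'
from arm import *
go(255,.15,.25); go(255,.085,.15); env.pause(.2); s=st('above'); f0=s['wrist_force'][2]
for z in np.arange(.068,.046,-.002):
    go(255,z,.05); s=st(round(z,3))
    if s['wrist_force'][2]-f0>5: break
redot('rest.png')
E
```

```text
above t 13.82 z 0.0862 F [ 0.6  0.1 -2.5] M [-0.13  0.11  0.  ]
0.068 t 14.31 z 0.0675 F [ 1.1 -0.6 -2.7] M [-0.05  0.09  0.01]
0.066 t 14.56 z 0.066 F [ 0.2  0.2 -2.7] M [-0.16  0.14  0.  ]
0.064 t 14.81 z 0.0639 F [-0.  -0.1 -2.8] M [-0.16  0.16 -0.  ]
0.062 t 15.06 z 0.0619 F [-0.3  0.5 -2.9] M [-0.14  0.1   0.02]
0.06 t 15.31 z 0.06 F [-0.2  0.5 -2.4] M [ 0.02  0.04 -0.06]
0.058 t 15.56 z 0.0584 F [0.5 0.1 0. ] M [0.47 0.03 0.01]
0.056 t 15.81 z 0.0564 F [0.6 0.2 2.4] M [0.57 0.02 0.04]
0.054 t 16.06 z 0.0541 F [-1.3 -0.6  3.2] M [ 0.41  0.02 -0.02]
dot tool mm 768 [109.5   0.7 -30.8] handle [ 24.3   1.8  23.5 178.2  90. ]
```

Run:
```python
from arm import *
z=.054
for a in range(249,150,-6):
    go(a,z,.08); s=st(a)
    if s['wrist_force'][2]<-1.5: break
redot()
```

```text
249 t 16.41 z 0.0541 F [-0.1 -0.7  3.2] M [ 0.08 -0.02  0.  ]
243 t 16.71 z 0.0539 F [-0.6 -0.2  0. ] M [-0.05  0.09  0.05]
237 t 17.01 z 0.0535 F [ 0.  -1.  -3.1] M [-0.15  0.2  -0.  ]
dot tool mm 797 [110.2   1.2 -29.2] handle [ 24.6   2.5 178.9  23.6   1.1]
```

Run:
```python
from arm import *
for z in (.051,.048,.0455,.043):
    go(237,z,.06); s=st(z)
    if s['wrist_force'][2]>1: break
s,im,d,P=redot('seat.png')
m=near(P,S,.024)&(P[...,2]<.12); print('head top z',np.percentile(P[m][:,2],[5,25,50,75,95]).round(4))
```

```text
0.051 t 17.31 z 0.0506 F [-0.   0.4 -3.5] M [-0.15  0.08  0.  ]
0.048 t 17.56 z 0.0478 F [ 0.3  0.2 -4.5] M [-0.14  0.13  0.02]
0.0455 t 17.81 z 0.0454 F [ 0.3  0.4 -2.8] M [-0.11  0.08  0.02]
0.043 t 18.06 z 0.0435 F [-1.8 -0.1  2.4] M [0.22 0.2  0.14]
dot tool mm 771 [109.8   0.9 -30.9] handle [ 23.7   2.1  23.4 179.4  89.8]
head top z [0.0711 0.0719 0.0724 0.0731 0.0748]
```

```bash
cat > meas.py <<'E'
from seg import *
def prof(P,im,d,O,yaw=np.radians(10.8),ys=(-.03,.03)):
    c,s=np.cos(yaw),np.sin(yaw); dx,dy=P[...,0]-O[0],P[...,1]-O[1]
    X=c*dx+s*dy; Y=-s*dx+c*dy; out=[]
    for a in np.arange(.048,.16,.002):
        m=(X>=a)&(X<a+.002)&(Y>ys[0])&(Y<ys[1])&(d>0)&(P[...,2]<.1)
        if m.sum()>3: out.append((int(a*1000),m.sum(),int(np.median(P[m][:,2])*1000),*np.median(im[m],0).astype(int)))
    return out
E
python3 - <<'E'
from meas import *
for t in ('c0',):
    s,im,d,P=load(t); print(*prof(P,im,d,(.611,-.0325)),sep='\n')
E
python3 - <<'E'
from arm import *
for a in range(231,160,-6):
    go(a,.0445,.08); s=env.sense(); q=np.radians(a); F=s['wrist_force']; 
    u=np.array([np.cos(q),np.sin(q),0]); tz=np.cross(s['ee_pos']-np.r_[S,0.045],F)[2]+s['moment'][2]
    print(a,'t',round(s['t'],2),'F',F.round(1),'Mz',s['moment'][2].round(2),'tau',tz.round(2),'radial',(F@u).round(1))
E
```

```text
(48, np.int64(70), 4, np.int64(70), np.int64(72), np.int64(76))
(50, np.int64(81), 4, np.int64(71), np.int64(72), np.int64(77))
(52, np.int64(199), 37, np.int64(74), np.int64(71), np.int64(58))
(54, np.int64(136), 49, np.int64(133), np.int64(104), np.int64(6))
(56, np.int64(103), 50, np.int64(180), np.int64(138), np.int64(0))
(58, np.int64(81), 50, np.int64(184), np.int64(141), np.int64(0))
(60, np.int64(92), 50, np.int64(183), np.int64(140), np.int64(0))
(62, np.int64(88), 50, np.int64(182), np.int64(140), np.int64(0))
(64, np.int64(58), 49, np.int64(176), np.int64(141), np.int64(51))
(66, np.int64(15), 42, np.int64(162), np.int64(146), np.int64(122))
(68, np.int64(23), 42, np.int64(148), np.int64(152), np.int64(155))
(70, np.int64(22), 42, np.int64(144), np.int64(150), np.int64(159))
(72, np.int64(29), 42, np.int64(144), np.int64(148), np.int64(157))
(74, np.int64(79), 0, np.int64(151), np.int64(144), np.int64(132))
(76, np.int64(175), 12, np.int64(107), np.int64(111), np.int64(118))
(78, np.int64(251), 37, np.int64(74), np.int64(77), np.int64(81))
(80, np.int64(119), 48, np.int64(
[... 1463 characters left out ...]
18.41 F [-0.4 -0.5 -1.9] Mz 0.11 tau 0.1 radial 0.7
225 t 18.71 F [-0.4  0.6 -1. ] Mz 0.05 tau -0.03 radial -0.1
219 t 19.01 F [-0.3 -0.2 -1.9] Mz 0.07 tau 0.08 radial 0.4
213 t 19.31 F [ 0.5  0.1 -1.3] Mz 0.24 tau 0.27 radial -0.5
207 t 19.61 F [-1.2 -0.5 -2. ] Mz 0.22 tau 0.21 radial 1.3
201 t 19.91 F [ 0.1 -1.  -1.5] Mz 0.24 tau 0.35 radial 0.3
195 t 20.21 F [-0.6 -1.3 -2.1] Mz 0.22 tau 0.34 radial 0.9
189 t 20.51 F [-1.1 -0.7 -1.8] Mz 0.25 tau 0.3 radial 1.2
183 t 20.81 F [-1.7  0.2 -0.7] Mz 0.27 tau 0.24 radial 1.7
177 t 21.11 F [-2.5 -0.6 -2.6] Mz 0.32 tau 0.4 radial 2.4
171 t 21.41 F [-2.4  0.8  0. ] Mz 0.3 tau 0.24 radial 2.5
165 t 21.71 F [-3.4  0.5  0.2] Mz 0.27 tau 0.32 radial 3.4
```

```bash
sed -i 's/S=np.array(\[.6105/S=np.array([.6098/' arm.py
cat >> arm.py <<'E'
def swing(angs,z=.0445,rate=.08):
    for a in angs:
        go(a,z,rate); s=env.sense(); q=np.radians(a); F=s['wrist_force']
        u=np.array([np.cos(q),np.sin(q),0]); tz=np.cross(s['ee_pos']-np.r_[S,0.045],F)[2]+s['moment'][2]
        ph=np.degrees(np.arctan2(*-s['tcp_rot'][1::-1,0]))%360
        print(a,round(ph,1),'t',round(s['t'],2),'F',F.round(1),'tau',tz.round(2),'radial',(F@u).round(1))
E
python3 - <<'E'
from arm import *
swing(range(159,98,-6))
s,im,d=shot('top','top1.png'); save('top1',s,im,d); s,im,d=shot('scene','scene1.png'); save('scene1',s,im,d)
show('scene',['jaw','pad']);show('top',['jaw','pad'])
a=cv2.imread('pics/scene1.png')[180:290,160:290]; b=cv2.imread('pics/top1.png')[100:200,200:330]
cv2.imwrite('pics/crop1.png',np.vstack([cv2.resize(x,(520,int(x.shape[0]*4)),interpolation=2) for x in (a,b)])[:,:][:840])
E
python3 -c "
import cv2;a=cv2.imread('pics/crop1.png');cv2.imwrite('pics/crop1.png',cv2.resize(a,(370,600)))"
```

```text
159 159.2 t 22.01 F [-1.3  0.9 -0.5] tau 0.35 radial 1.6
153 153.2 t 22.31 F [-1.1  0.8 -1.4] tau 0.35 radial 1.4
147 147.2 t 22.61 F [-1.7  1.9 -1.5] tau 0.35 radial 2.4
141 141.2 t 22.91 F [-0.6  2.5 -0.6] tau 0.25 radial 2.1
135 135.2 t 23.21 F [-0.7  3.4 -0. ] tau 0.2 radial 2.9
129 129.2 t 23.51 F [-1.9  4.   0.1] tau 0.36 radial 4.3
123 123.2 t 23.81 F [-1.6  4.8  0.2] tau 0.29 radial 4.9
117 117.3 t 24.11 F [-2.1  5.6  0.5] tau 0.34 radial 5.9
111 111.3 t 24.41 F [-0.5  6.2  0.3] tau 0.21 radial 6.0
105 105.3 t 24.71 F [-1.9  6.7  0.5] tau 0.37 radial 7.0
99 99.3 t 25.01 F [-2.1  6.5  1.6] tau 0.45 radial 6.8
  jaw [([0.254, 0.296, 0.036], 0.81), ([0.695, -0.014, 0.035], 0.53)]
  pad [([0.287, 0.31, 0.036], 0.68), ([0.721, -0.01, 0.034], 0.45)]
  jaw [([0.69, -0.019, 0.032], 0.73)]
  pad [([0.736, -0.005, -0.004], 0.68)]
```

View pics/crop1.png

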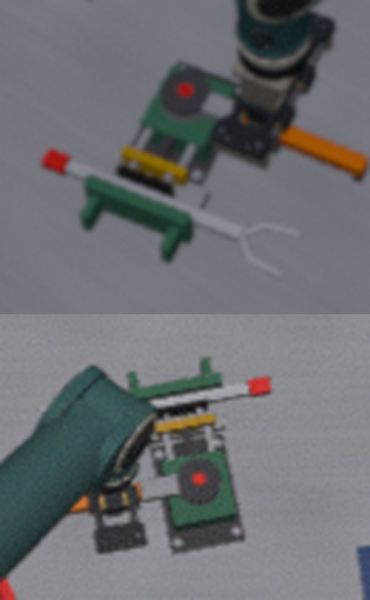

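```bash
sed -i 's/,-.031\])/,-.0295])/' arm.py
cat > rectify.py <<'E'
from seg import *
def rectify(im,cam,z=.05,O=(.6103,-.0305),yaw=np.radians(10.8),scale=2000):
    K,R,e=campose(cam,None); c,s=np.cos(yaw),np.sin(yaw)
    X,Y=np.meshgrid(np.arange(.04,.16,1/scale),np.arange(-.045,.045,1/scale))
    W=np.stack([O[0]+c*X-s*Y,O[1]+s*X+c*Y,np.full_like(X,z)],-1); p=(W-e)@R
    u=K[0,0]*p[...,0]/-p[...,2]+K[0,2]; v=-K[1,1]*p[...,1]/-p[...,2]+K[1,2]
    return cv2.remap(im,u.astype(np.float32),v.astype(np.float32),cv2.INTER_CUBIC)
E
python3 - <<'E'
from rectify import *
rows=[]
for cam in ('scene','top'):
    pr=[]
    for k in (0,1):
        im=cv2.imread(f'pics/{cam}{k}.png')[:,:,::-1]; r=rectify(im,cam); rows.append(r[:,:,::-1])
        H=r.astype(float); yel=np.clip(np.minimum(H[...,0],H[...,1])-H[...,2]-20,0,None); yel[:, 140:]=0
        x=np.arange(240)*.5+40; sl=slice(50,130)if cam=='scene' else slice(20,90); w=yel[sl].sum(0); print(cam,k,'yellow centroid',(w*x).sum()/w.sum())
        pr.append(H[sl].mean((0,2))[::4])
    for i in range(0,60): print(int(40+2*i),pr[0][i].round(),pr[1][i].round(),end=' | ')
    print()
cv2.imwrite('pics/rect.png',cv2.resize(np.vstack([np.hstack(rows[:2]),np.hstack(rows[2:])]),(800,600)))
E
```

```text
scene 0 yellow centroid 65.29068097238242
scene 1 yellow centroid 89.5816764901212
40 61.0 65.0 | 42 61.0 65.0 | 44 60.0 64.0 | 46 58.0 61.0 | 48 54.0 57.0 | 50 51.0 53.0 | 52 52.0 50.0 | 54 58.0 49.0 | 56 67.0 49.0 | 58 74.0 49.0 | 60 77.0 49.0 | 62 77.0 49.0 | 64 76.0 50.0 | 66 73.0 51.0 | 68 68.0 52.0 | 70 63.0 54.0 | 72 60.0 54.0 | 74 60.0 55.0 | 76 60.0 58.0 | 78 59.0 65.0 | 80 55.0 73.0 | 82 47.0 80.0 | 84 36.0 82.0 | 86 25.0 81.0 | 88 19.0 80.0 | 90 15.0 77.0 | 92 13.0 72.0 | 94 11.0 66.0 | 96 13.0 63.0 | 98 22.0 63.0 | 100 42.0 64.0 | 102 66.0 62.0 | 104 89.0 55.0 | 106 105.0 42.0 | 108 112.0 30.0 | 110 115.0 22.0 | 112 114.0 17.0 | 114 114.0 19.0 | 116 116.0 32.0 | 118 120.0 55.0 | 120 126.0 86.0 | 122 130.0 112.0 | 124 131.0 128.0 | 126 127.0 131.0 | 128 116.0 121.0 | 130 98.0 103.0 | 132 80.0 83.0 | 134 67.0 70.0 | 136 61.0 65.0 | 138 60.0 64.0 | 140 60.0 64.0 | 142 58.0 61.0 | 144 53.0 55.0 | 146 45.0 48.0 | 148 40.0 42.0 | 150 37.0 39.0 | 152 36.0 39.0 | 154 36.0 39.0 | 156 36.0 39.0 | 158 38.0 40.0 | 
top 0 yellow centroid 61.13469886491527
top 1 yellow centroid 84.9505
[... 293 characters left out ...]
 96.0 73.0 | 78 78.0 68.0 | 80 59.0 83.0 | 82 48.0 103.0 | 84 40.0 111.0 | 86 38.0 112.0 | 88 46.0 114.0 | 90 73.0 119.0 | 92 107.0 128.0 | 94 129.0 127.0 | 96 137.0 111.0 | 98 135.0 91.0 | 100 125.0 72.0 | 102 104.0 53.0 | 104 92.0 38.0 | 106 105.0 33.0 | 108 133.0 37.0 | 110 152.0 61.0 | 112 157.0 102.0 | 114 159.0 142.0 | 116 162.0 163.0 | 118 157.0 170.0 | 120 135.0 168.0 | 122 99.0 149.0 | 124 66.0 113.0 | 126 43.0 76.0 | 128 38.0 54.0 | 130 51.0 55.0 | 132 67.0 68.0 | 134 75.0 78.0 | 136 75.0 81.0 | 138 76.0 80.0 | 140 76.0 78.0 | 142 79.0 81.0 | 144 90.0 93.0 | 146 106.0 110.0 | 148 119.0 125.0 | 150 125.0 132.0 | 152 127.0 134.0 | 154 127.0 133.0 | 156 127.0 133.0 | 158 129.0 134.0 |
```

View pics/rect.png

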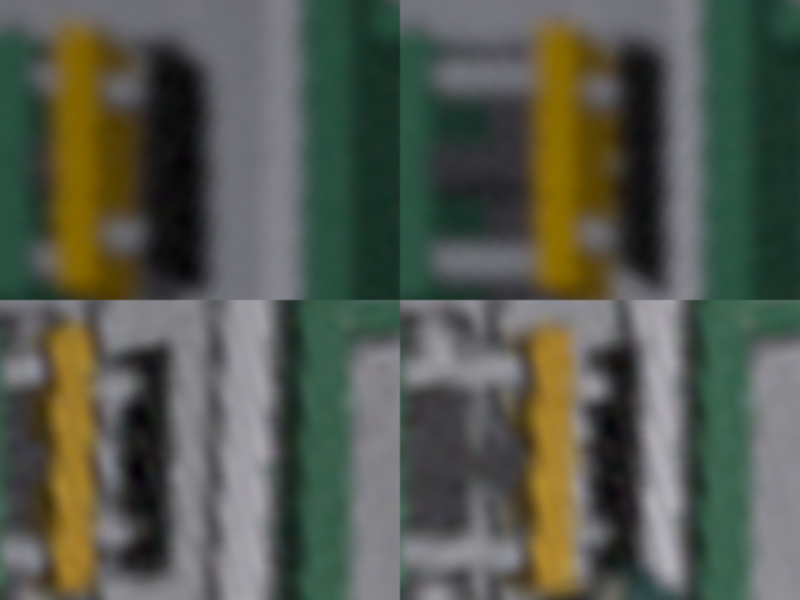

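```bash
cat >> rectify.py <<'E'
def travel():
    out=[]
    for cam,b,sl in (('scene',65.29,slice(50,130)),('top',61.13,slice(20,90))):
        H=rectify(viewer.read_camera(cam)[0],cam).astype(float); yel=np.clip(np.minimum(H[...,0],H[...,1])-H[...,2]-20,0,None); yel[:,140:]=0
        w=yel[sl].sum(0); x=np.arange(240)*.5+40; out.append(round((w*x).sum()/w.sum()-b,2))
    return out
E
python3 - <<'E'
from arm import *; from rectify import travel
swing(range(111,152,10),rate=.15); print(travel())
for a in range(142,98,-5):
    swing([a]); tr=travel(); print('   travel',tr)
    if tr[0]>26.2: break
E
```

```text
111 110.9 t 25.67 F [ 0.5  2.  -3.2] tau -0.01 radial 1.7
121 120.7 t 25.99 F [ 0.1  0.5 -2.7] tau -0.05 radial 0.4
131 130.7 t 26.32 F [ 0.8 -0.1 -3.4] tau -0.14 radial -0.6
141 140.7 t 26.64 F [-0.  -0.6 -2. ] tau -0.01 radial -0.4
151 150.7 t 26.97 F [-0.2 -2.2 -2.8] tau 0.06 radial -0.9
[np.float64(24.23), np.float64(23.85)]
142 142.1 t 27.44 F [ 0.4 -0.5 -1.3] tau -0.04 radial -0.6
   travel [np.float64(24.23), np.float64(23.89)]
137 137.2 t 27.82 F [ 0.4  0.5 -1.1] tau -0.02 radial 0.0
   travel [np.float64(24.21), np.float64(23.8)]
132 132.2 t 28.19 F [ 1.1  0.5 -1.6] tau -0.01 radial -0.4
   travel [np.float64(24.29), np.float64(23.88)]
127 127.1 t 28.57 F [ 2.5 -1.8 -3. ] tau 0.09 radial -3.0
   travel [np.float64(24.24), np.float64(23.82)]
122 122.1 t 28.94 F [ 2.1 -2.6 -1.7] tau 0.3 radial -3.3
   travel [np.float64(24.28), np.float64(23.95)]
117 117.0 t 29.32 F [ 1.8 -4.7 -2.5] tau 0.43 radial -5.0
   travel [np.float64(25.35), np.float64(24.73)]
112 112.0 t 29.69 F [ 1.3 -4.5 -1.8] tau 0.4 radial -4.6
   travel [np.float64(26.07), np.float64(25.95)]
107 107.0 t 30.07 F [ 1.1 -4.7 -0.5] tau 0.51 radial -4.8
   travel [np.float64(26.72), np.float64(27.14)]
```

Run:
```python
from arm import *; from rectify import *; from meas import prof
swing([111],rate=.08)
go(111,.054,.05); st(); go(111,.085,.1); st(); go(111,.2,.2)
env.reach([.59,.085,.25],rot(np.radians(190.8),-1)); env.pause(.2)
s,im,d=shot('wrist','after.png'); save('after',s,im,d); P=cloud('wrist',s,d); print(s['t'],travel())
O=(.611,-.0325)
print(*[tuple(map(int,x)) for x in prof(P,im,d,O) if x[0]>70],sep=' ')
```

```text
111 110.9 t 30.42 F [ 3.  -5.8 -4. ] tau 0.12 radial -6.5
 t 30.76 z 0.0539 F [ 3.8 -7.5 -7.7] M [-1.26 -0.67  0.21]
 t 31.22 z 0.0852 F [ 1.1 -1.9  0.8] M [-0.95 -0.37  0.08]
33.1833 [np.float64(26.73), np.float64(27.17)]
(72, 48, 32, 93, 94, 101) (74, 95, 28, 118, 121, 128) (76, 73, 36, 158, 164, 174) (78, 104, 38, 150, 156, 165) (80, 116, 42, 149, 144, 137) (82, 52, 49, 164, 135, 64) (84, 102, 50, 205, 160, 0) (86, 102, 50, 216, 167, 0) (88, 102, 50, 216, 167, 0) (90, 103, 50, 216, 167, 0) (92, 52, 49, 211, 168, 60) (94, 26, 42, 180, 168, 126) (96, 93, 20, 180, 172, 165) (98, 95, 20, 176, 181, 191) (100, 68, 21, 174, 180, 192) (102, 178, 41, 98, 102, 107) (104, 99, 49, 46, 47, 46) (106, 102, 49, 47, 47, 46) (108, 104, 49, 45, 46, 46) (110, 102, 49, 68, 69, 72) (114, 101, 36, 173, 178, 190) (116, 102, 36, 204, 209, 222) (118, 88, 36, 211, 216, 226) (120, 67, 36, 212, 217, 227) (122, 96, 36, 212, 217, 227) (124, 100, 36, 212, 217, 227) (126, 91, 35, 197, 202, 216) (128, 217, 45, 68, 90, 81) (130, 107, 52, 56, 111, 88) (132, 106, 52, 62, 128, 100) (134, 105, 52, 62, 129, 101) (136, 101, 52, 61, 128, 101) (138, 110, 52, 61, 129, 101) (140, 92, 52, 62, 129, 101) (142, 70, 51, 74, 130, 107) (144, 34, 49, 107, 140, 132) (154, 47, 0, 144, 160, 164) (156, 64, 0, 167, 175, 185) (158, 80, 0, 175, 181, 193)
```

View pics/after.png

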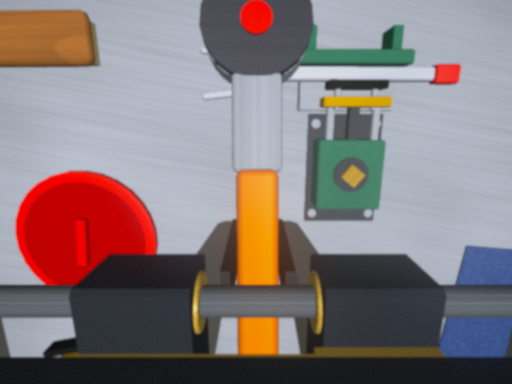

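Run:
```python
from arm import *
redot()
p=np.radians(185.7); g=[.391,-.331]
env.movel([*g,.15],rot(p,-1),rate=.25); env.movel([*g,.03],rate=.15); env.pause(.1); f0=st()['wrist_force'][2]
for z in (.014,.011,.009,.0075):
    env.movel([*g,z],rate=.06); s=st(z)
    if s['wrist_force'][2]-f0>4: break
effector.release(); st(); env.movel([*g,.05],rate=.1); env.movel([.39,-.33,.27],rate=.25)
s,im,d=shot('wrist','end.png'); P=cloud('wrist',s,d); z=P[...,2]
m=col(im,3,18,150,90)&near(P,(.38,-.33),.13)&(z<.06)&(z>.015); print('handle',np.percentile(z[m],[5,50,95]).round(4),rect(P[m]))
m=near(P,(.505,-.32),.045)&(z>.02)&(z<.06); print('head',np.percentile(P[m][:,2],[5,50,95]).round(4)); st('end')
from rectify import travel; print(travel())
```

```text
dot tool mm 945 [116.7   1.1  -3.5] handle [ 29.9   1.8 164.5  23.9   1.1]
 t 36.47 z 0.0308 F [-0.2  0.2 -3.9] M [0.01 0.24 0.01]
0.014 t 36.88 z 0.0139 F [-1.  -0.1  0.9] M [-0.14 -0.05 -0.06]
 t 37.99 z 0.014 F [-0.3  0.6  0.2] M [-0.03  0.16  0.01]
handle [0.0324 0.0341 0.0354] [ 358.6 -336.3  145.9   19.3    6.1]
head [0.0299 0.0314 0.0331]
end t 39.58 z 0.2686 F [-0.5 -0.1 -0.4] M [-0.06  0.15  0.03]
[np.float64(26.67), np.float64(27.17)]
```

View pics/end.png

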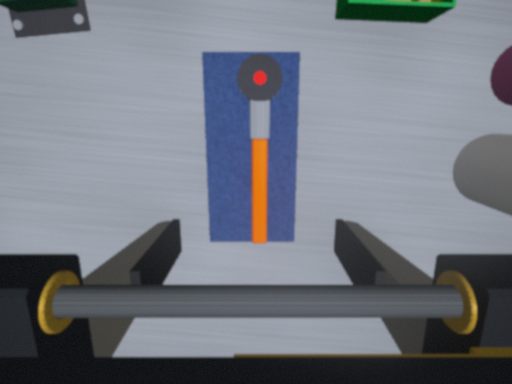

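```bash
python3 -c "
from h import *
print(workorder.finish_job())"
```

```text
the job is handed in; nothing more can be done
None
```

I tightened the clamp with the wrench until the fork was held against the wall and the pad was pushed back about 6 of its 12 mm, laid the wrench flat on the blue mat, and handed the job in at about 40 s; no verdict came back.

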